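# Set the attenuator and hold the module housing shut for the reading

### The arm

A 6-joint arm with a two-finger parallel gripper is mounted at the origin on the work surface. World frame = base frame: x ahead of the robot, y to its left, z up, the work surface at z = 0. Lengths are in mm, angles in degrees, forces in N, time in s.
With the tool pointing down it reaches from about 350 to 725 mm from the base axis. Payload 4.3 kg.
Tool frame: the origin (TCP) lies midway between the tips of the shut fingers; the grasp point (between the pads) lies manip.tcp_to_grasp behind it (manip.tcp_to_grasp is the distance from the TCP to the grasp point, in mm); x points along the fingers, y is the direction in which the jaws open and shut, and the axes are right-handed (so a half turn about x gives the same grasp; the last joint's range is limited). The gripper opens to 85 mm and grips with 20 to 120 N. Pads are 22 mm wide; open, the fingers measure 114 mm over their backs; the gripper's body (76 mm by 85 mm) begins 54 mm behind the grasp point. The pads swing forward as they close: fully open they stand 13 mm farther back than shut.
Start: joints at [-75.418, 21.618, 4.641, 73.018, 0, 83.68], TCP at [205.151, -537.196, 231.329] pointing down, gripper open.
Joint ranges: [-156.06, 156.06], [-48.1, 94.91], [-58.44, 69.94], [-101.28, 121.22], [-78.64, 73.56], [-180, 180]. Speed limits (degrees/s): [147.25, 147.25, 180, 180, 180, 180].

### API

Orientations are given as a 3x3 rotation matrix whose columns are the frame's x, y, z axes.
In Python, from station import manip gives the robot as it stands.
- The arm moves only by the shell command python3 -m handwheel 'ROWS' [OPENING]. ROWS is a JSON object of lists of equal length, an entry for each row: "travel": the shift along the tool's x, y, z in m, a list of three; "dr": the turn, a rotation vector about the tool's x, y, z in degrees, a list of three. In form: {"travel": [[x, y, z], ...], "dr": [[ax, ay, az], ...]}. A call has 1 to 20 rows; each row is the pose to reach, as a shift and turn from the pose commanded when the call began, along the tool's axes at that moment; what a row does not reach only later rows make up. A row lasts 1/10 s, in which the tool goes at most 50 mm and 8.59 degrees, less where a joint would pass 70% of its speed; a pose out of reach is approached as far as the arm can. A call with a gripper value outside its range is refused whole. OPENING is the gripper command: -1 is shut, 1 is fully open, values between are in proportion, set as the call begins (- or left out, the last holds). The fingers move at their own pace and stop on an object; the grip force is fixed at half the most. Time passes only in rows, so rows that repeat a pose let the fingers close. It gives the time, the measured TCP pose, the force and the opening at its end, in the units of the state.
- manip.sense(): the state, without advancing time (a new reading comes with each control period).
- manip.capture(name): name is "scene" or "top" or "wrist"; returns (picture, depth): 480x640x3 uint8, red, green, blue; 480x640 float32, mm along the optical axis (not along the pixel's ray), 0 where there is no reading.
- manip.camera_info(name): a dict with "fx", "fy", "cx", "cy" (pixels), "extrinsics" (4x4, takes a point from world to camera coordinates). Camera axes: x right, y up, looking along -z (the intrinsics and any distortion apply to the point x, -y, -z); pixel columns grow to the right and rows downward; lengths in mm; the calibration is good to about 2 mm. A picture is of the moment at which its call begins: read the wrist's pose just before it. camera_info takes no time and is no camera call; for the wrist camera it gives the pose at the moment of the call.
- manip.sign_off(): hands the job in, once; it reports no verdict.
The state is a dict: "t": time; "joint_positions": joint angles; "dq": joint speeds; "joint_efforts": joint torques, N m; "eef_pos": TCP position; "ee_rot": TCP orientation; "contact_force": force on the tool from outside, world axes, zero at the start; "ft_torque": the same for the moment, N m; "width": finger opening in mm.
Only numpy, scipy, OpenCV 4.12 (cv2) and the standard library are available. Lean on these libraries where they do the work, as an engineer would, in place of code of your own. Each camera call takes 0.05 s, during which the arm holds its last target. There are 200 camera calls.

### The job

On the grey attenuator box turn the pointer knob to 7 on its scale of 0 to 10 and let go of it. Then take the loose upper half of the aluminium module housing, fit it the right way round over the two dowels of the lower half, and press it down firmly, without ramming it, against the spring gasket until the two flanges meet all round. Do not put it down or let go: finish while still holding the housing pressed shut, and leave the other things on the bench where they are.

Things in the scene. Friction and masses are not known exactly. Their poses are not given: they have to be found in the camera images.
- attenuator: Fixed grey box 124 (x) by 100 (y) by 47 mm high, bright top panel, black pointer knob in the middle. Origin: centre of underside, z up. Round the knob 11 radial black marks, 0 to 10, 27 deg apart, clockwise seen from above; 0, 5 and 10 longer. Seen from the knob axis mark 5 lies along the box's +x, mark 0 at +135 deg, mark 7 at -54 deg (second mark clockwise after 5), mark 10 at -135 deg.
- dial (a joint): Turn of the pointer knob, rad, growing clockwise seen from above: 0 at mark 0, 0.471 per mark, 2.356 at mark 5, 3.299 at mark 7, 4.712 at mark 10 (stops at 0 and 10). It stays where it is left (dry friction about 0.04 N m). It starts between marks 2.5 and 5.5.
- dial_axis (a point): Point on the knob's axis at the top panel, 47 mm above the bench; does not turn, axes as the box. Above it: a round skirt, 42 mm across, up to 4.5 mm; then a straight bar to grip across its width, from 4.5 to 26.5 mm up. Bar 12 mm wide, from 18 mm behind the axis to 10 mm ahead; its nose, 8 mm wide, goes on to 19 mm ahead and is the pointer.
- dial_pointer (a point): The tip of the knob's pointer: top of the nose, 19 mm from the axis, turning with the knob. A white line on the bar's front half leads to it.
- lower: Lower half of the housing, aluminium, fixed on a dark plate 160 (x) by 110 (y) by 10 mm. Origin: centre of the plate's underside, z up. Flange 132 by 76 mm, top at 40 mm. Inside it a copper spring gasket, 91 by 53 mm, stands 4 mm above the flange round an open cavity; it yields from 5 N and is flush at 11 N. Two dark 8 mm dowels rise 14 mm from the flange, the upper 7 mm tapering to a 3 mm tip.
- dowel_a (a point): Axis of dowel a at flange height: in the lower half's frame 55 mm towards -x, on the centre line, 40 mm above the origin.
- dowel_b (a point): Axis of dowel b at flange height: in the lower half's frame 55 mm towards +x and 22 mm towards +y, 40 mm above the origin.
- gasket (a joint): How far the spring gasket is pressed down, m: 0 free (4 mm proud), 0.004 flush with the flange. The upper half's weight alone does not press it.
- upper: Loose upper half of the housing, bright aluminium, about 0.25 kg, flange down on the bench. Origin: centre of flange underside, z up. Flange 132 (x) by 76 (y) by 8 mm; on it a centred block 80 (x) by 44 (y) mm, top at 38 mm, to grip across the 44 mm. Two 10.5 mm through holes fit the dowels one way round only. Shut: axes as the lower half's, origin 40 mm above the lower's; unpressed 4 mm higher.
- hole_a (a point): Centre of hole a at the flange's underside: 55 mm towards the upper half's -x, on its centre line; it goes over dowel a.
- hole_b (a point): Centre of hole b at the flange's underside: 55 mm towards the upper half's +x and 22 mm towards its +y; it goes over dowel b.
- screwdriver: Bystander: black-handled screwdriver 170 mm long, lying roughly along x between the things of the job. Leave where it is.
- shield_can: Bystander: small flat steel shield can 46 by 32 by 11 mm, with no dowel holes. Leave where it is.
- adapter: Bystander: small standing coaxial adapter, 17 mm wide, 34 mm high. Leave where it is.
- spanner: Bystander: small steel spanner 150 mm long, lying at the right of the work mat. Leave where it is.
- tape_roll: Bystander: roll of copper tape, 76 mm across, 25 mm high. Leave where it is.
- multimeter: Bystander: black hand-held multimeter 165 by 80 by 43 mm lying on its back (its own selector is not the attenuator). Leave where it is.
- parts_tray: Bystander: open grey tray 120 by 180 by 35 mm with connectors. Leave where it is.
- spray_can: Bystander: upright spray can 66 mm across, 170 mm high. Leave where it is.
Mind the look-alikes: they are no part of the job. What is shaped like the attenuator but yellow is not meant.

How it is judged:
By the outcome, as a careful person would: the job done as asked, in the order asked, and still so for the second after the job is handed in, while the arm keeps its last pose, push and grip.
It also fails if it takes over 72 s, if anything falls off the work surface, if the arm or the gripper's body presses on something with over 40 N, if the wrist force passes 120 N, or if a joint passes its speed limit or range.

## Working session

There is one attempt and no reset: what is moved stays moved. The work goes in short steps, Python scripts to look and compute and a shell command to move; the robot and the scene stay as the last step left them, time stands still between calls to the robot, and variables do not carry over. Pictures are saved under pics/ and viewed, about 8 in all and at most 12, crops included, and the job is handed in when it is done.

```bash
ls; mkdir -p pics; cat > h.py <<'E'
import numpy as np, cv2
from station import manip
def snap(n,f=None):
    info=manip.camera_info(n); im,d=manip.capture(n)
    if f: cv2.imwrite(f,cv2.cvtColor(im,cv2.COLOR_RGB2BGR))
    return im,d,info
def ray(info,u,v):
    E=np.array(info["extrinsics"]);R,t=E[:3,:3],E[:3,3]
    p=np.stack([(np.asarray(u,float)-info["cx"])/info["fx"],-(np.asarray(v,float)-info["cy"])/info["fy"],-np.ones(np.shape(u))],-1)
    return -R.T@t, p@R
def onz(info,u,v,z):
    c,d=ray(info,u,v); s=(z-c[2])/d[...,2]; return c+s[...,None]*d
def pts(info,d):
    v,u=np.mgrid[:480,:640]; c,r=ray(info,u,v); return c+r*d[...,None]
E
python3 - <<'E'
from h import *
print(manip.sense(), manip.tcp_to_grasp)
for n in("top","scene"):
    im,d,i=snap(n,f"pics/{n}1.png"); np.savez(f"{n}1.npz",im=im,d=d); print(n,i)
E
```

```text
pics
{'t': 0.0, 'joint_positions': array([-7.54184767e+01,  2.16619910e+01,  4.56312304e+00,  7.30197595e+01,
        1.03418978e-03,  8.36802434e+01]), 'dq': array([-0.06122965,  0.13468268,  0.04472168, -0.07169497, -0.06289533,
        0.04101951]), 'joint_efforts': array([-1.75310528e-03, -4.63598371e+01,  2.69877005e+01,  2.07194343e-02,
       -3.86915881e-04, -1.83559791e-06]), 'eef_pos': array([ 204.97869357, -536.51201613,  230.36124783]), 'ee_rot': array([[-5.03779476e-04,  3.56758332e-01, -9.34196574e-01],
       [ 2.00829531e-03, -9.34194448e-01, -3.56758603e-01],
       [-9.99997856e-01, -2.05587026e-03, -2.45848094e-04]]), 'contact_force': array([-0.31932382,  0.41216507,  0.30433215]), 'ft_torque': array([ 0.00819285, -0.03446189, -0.01166724]), 'width': 85.57705676646951} 18.700000000000003
top {'fx': 514.2777602619203, 'fy': 514.2777602619203, 'cx': 313.87828785027693, 'cy': 233.5312085311423, 'extrinsics': array([[ 5.72266665e-02, -9.98360453e-01,  1.23104244e-03,
        -5.33947509e+01],
       [ 9.74483339e-01,  5.61259961e-02,  2.17329462e-01,
        -5.64583827e+02],
       [-2.17042233e-01, -1.12374103e-02,  9.76097531e-01,
        -1.17087792e+03],
       [ 0.00000000e+00,  0.00000000e+00,  0.00000000e+00,
         1.00000000e+00]])}
scene {'fx': 491.42071394194875, 'fy': 491.42071394194875, 'cx': 320.8921411976648, 'cy': 235.90116435895132, 'extrinsics': array([[ 5.03345337e-01,  8.64041862e-01,  8.66789045e-03,
        -2.67999968e+02],
       [-6.15792683e-01,  3.51655205e-01,  7.05080129e-01,
         3.05653941e+02],
       [ 6.06170639e-01, -3.60236419e-01,  7.09074664e-01,
        -1.50005531e+03],
       [ 0.00000000e+00,  0.00000000e+00,  0.00000000e+00,
         1.00000000e+00]])}
```

View pics/top1.png

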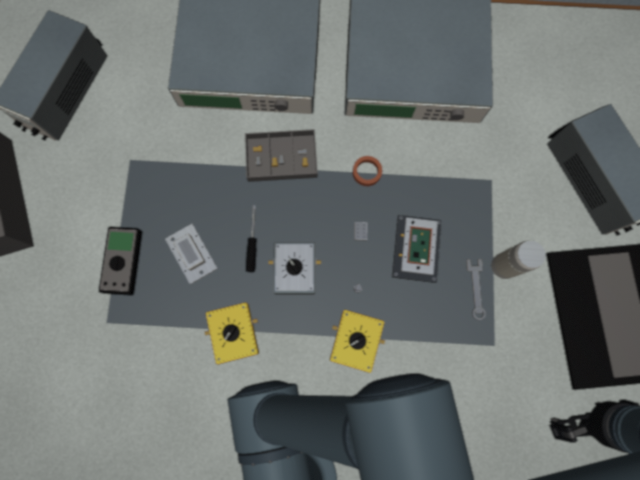

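View pics/scene1.png

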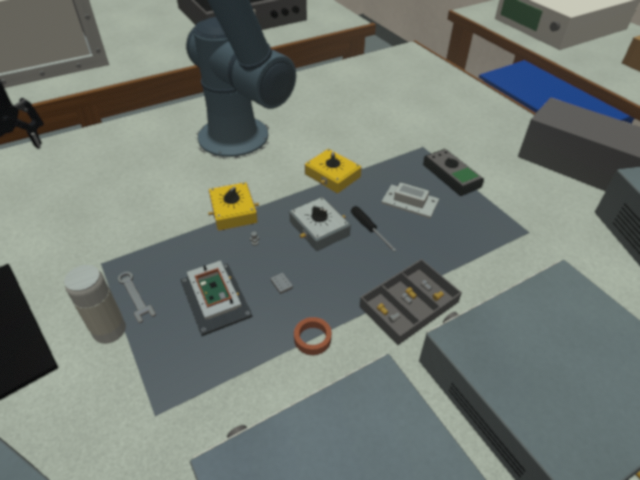

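Top view (2 pictures viewed): the attenuator is at (294,268), the loose upper at (190,253) and the lower half at (416,247). The yellow decoys are at (232,333) and (358,340).

```bash
python3 - <<'E'
from h import *
im=np.load("top1.npz")["im"]; d=np.load("top1.npz")["d"]; i=manip.camera_info("top")
hsv=cv2.cvtColor(im,cv2.COLOR_RGB2HSV)
m=((hsv[...,2]>120)&(hsv[...,1]<45)).astype(np.uint8)
P=pts(i,d)
for n,(u,v),z in(("att",(294,268),47),("upper",(190,253),8),("lower",(416,247),40)):
    w=np.zeros_like(m); w[v-42:v+42,u-32:u+32]=m[v-42:v+42,u-32:u+32]
    cs,_=cv2.findContours(w,cv2.RETR_EXTERNAL,cv2.CHAIN_APPROX_NONE)
    c=max(cs,key=cv2.contourArea)[:,0]
    q=onz(i,c[:,0],c[:,1],z)[:,:2].astype(np.float32)
    print(n,cv2.minAreaRect(q), "depth z",P[v-10:v+10:4,u-10:u+10:4,2].mean())
E
python3 - <<'E'
import cv2,numpy as np
im=cv2.imread('pics/top1.png')
c=[cv2.resize(im[v-40:v+40,u-32:u+32],(264,330),interpolation=cv2.INTER_CUBIC) for u,v in((190,253),(294,268),(416,247))]
cv2.imwrite('pics/crop1.png',np.hstack(c))
E
python3 -c "
from h import *
i=manip.camera_info('wrist');s=manip.sense();E=np.array(i['extrinsics']);c=-E[:3,:3].T@E[:3,3];R=s['ee_rot']
print(i['fx'],i['cx'],i['cy'],'cam in tool',R.T@(c-s['eef_pos']),'look in tool',R.T@-E[2,:3],'right',R.T@E[0,:3])"
```

```text
att ((484.7745666503906, 22.318401336669922), (113.55001068115234, 91.55042266845703), 3.3019111156463623) depth z 54.76779096459127
upper ((511.77703857421875, 282.96124267578125), (133.81326293945312, 77.69078063964844), 34.16278076171875) depth z 35.37712982422607
lower ((557.05810546875, -277.3966979980469), (76.80989837646484, 131.73043823242188), 86.21966552734375) depth z 28.46895832298469
346.0932896061354 320.01513894909806 237.6094598894672 cam in tool [-141.75812497   -0.59911185  -65.5288257 ] look in tool [ 9.66095536e-01 -4.90925886e-04  2.58184380e-01] right [2.58033091e-04 9.99999529e-01 9.35924307e-04]
```

View pics/crop1.png

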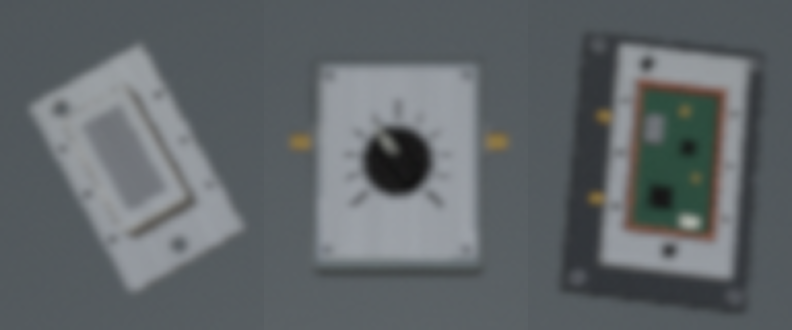

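The crop shows mark 5 pointing away from the robot (box +x ≈ world +x) and the pointer near mark 3.8. On both housing halves, hole/dowel b is at the far left, so yaw is about 34° for the upper and −4° for the lower. I'll move above the attenuator for a close look.

```bash
cat >> h.py <<'E'
from scipy.spatial.transform import Rotation as Ro
def Rdown(yaw):
    a=np.radians(yaw); c,s=np.cos(a),np.sin(a)
    return np.array([[0,c,s],[0,s,-c],[-1,0,0]])
def plan(p,yaw):
    s=manip.sense(); R=s["ee_rot"]
    print("travel",np.round(R.T@(np.array(p)-s["eef_pos"])/1000,4),"dr",np.round(Ro.from_matrix(R.T@Rdown(yaw)).as_rotvec(degrees=True),2))
def yawof(R): return np.degrees(np.arctan2(R[1,1],R[0,1]))
E
python3 -m handwheel '{"travel":[[0.03,-0.1,-0.11],[0.04,-0.42,-0.46],[0.04,-0.42,-0.46],[0.04,-0.42,-0.46],[0.04,-0.42,-0.46],[0.04,-0.42,-0.46],[0.04,-0.42,-0.46],[0.04,-0.42,-0.46],[0.04,-0.42,-0.46],[0.04,-0.42,-0.46],[0.04,-0.42,-0.46],[0.04,-0.42,-0.46],[0.04,-0.42,-0.46],[0.04,-0.42,-0.46],[0.04,-0.42,-0.46],[0.04,-0.42,-0.46],[0.04,-0.42,-0.46],[0.04,-0.42,-0.46],[0.04,-0.42,-0.46],[0.04,-0.42,-0.46]],"dr":[[-20,0,0],[-80,0,0],[-120,0,0],[-165,0,0],[-165,0,0],[-165,0,0],[-165,0,0],[-165,0,0],[-165,0,0],[-165,0,0],[-165,0,0],[-165,0,0],[-165,0,0],[-165,0,0],[-165,0,0],[-165,0,0],[-165,0,0],[-165,0,0],[-165,0,0],[-165,0,0]]}' 1
python3 -c "
from h import *
s=manip.sense();print(s['joint_positions'],yawof(s['ee_rot']));plan([485,22,185],125)"
```

```text
t: 2.1
eef_pos: [484.6, 19.3, 190.9]
ee_rot: [[-0.001, -0.104, 0.995], [0.0, 0.995, 0.104], [-1.0, 0.0, -0.001]]
contact_force: [0.4, 0.0, -0.7]
width: 85.9
[-5.21139541e+00  1.22553165e+01 -1.43186772e+01  6.34799695e+01
 -4.89988207e-03 -1.11882567e+01] 95.97686094412772
travel [0.0059 0.0026 0.0006] dr [-2.902e+01 -5.000e-02 -2.000e-02]
```

```bash
python3 -m handwheel '{"travel":[[0.006,0.002,0],[0.006,0.002,0],[0.006,0.002,0],[0.006,0.002,0],[0.006,0.002,0],[0.006,0.002,0]],"dr":[[-29,0,0],[-29,0,0],[-29,0,0],[-29,0,0],[-29,0,0],[-29,0,0]]}'
python3 -c "
from h import *
im,d,i=snap('wrist','pics/w1.png');np.savez('w1.npz',im=im,d=d,E=i['extrinsics'])
s=manip.sense();print(s['eef_pos'],yawof(s['ee_rot']))"
```

```text
t: 2.7
eef_pos: [484.7, 21.3, 185.1]
ee_rot: [[-0.0, -0.57, 0.822], [-0.0, 0.822, 0.57], [-1.0, 0.0, -0.0]]
contact_force: [-0.2, -0.3, 0.6]
width: 85.4
[484.72902453  21.25485079 185.18035149] 124.78437814540949
```

View pics/w1.png

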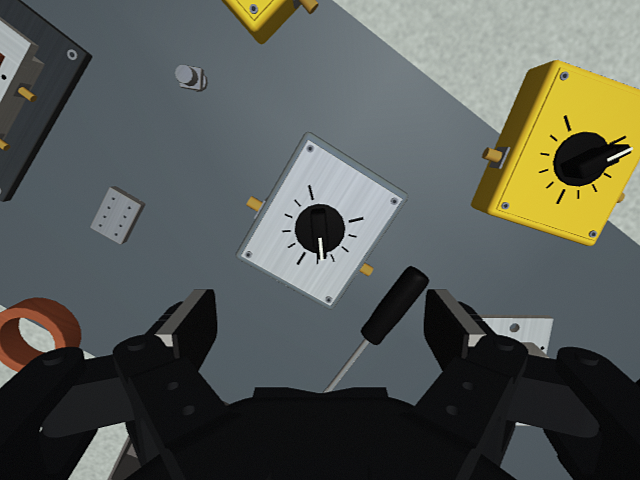

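The knob is at (320,228), with its white pointer line running from (320,238) to (322,258). Next I compute the box yaw and the pointer angle.

```bash
python3 - <<'E'
from h import *
z=np.load("w1.npz"); im,d=z["im"],z["d"]; i=manip.camera_info("wrist"); i["extrinsics"]=z["E"]
hsv=cv2.cvtColor(im,cv2.COLOR_RGB2HSV)
b=((hsv[...,2]>140)&(hsv[...,1]<40)).astype(np.uint8)
w=np.zeros_like(b); w[120:320,225:415]=b[120:320,225:415]
cs,_=cv2.findContours(w,cv2.RETR_EXTERNAL,cv2.CHAIN_APPROX_NONE)
c=max(cs,key=cv2.contourArea)[:,0]; r=cv2.minAreaRect(onz(i,c[:,0],c[:,1],47)[:,:2].astype(np.float32)); print("panel",r)
ce=np.array(r[0])
# white line: bright inside knob disc
yy,xx=np.mgrid[:480,:640]; disc=(xx-320)**2+(yy-228)**2<32**2
k=(disc&(hsv[...,2]<70)); P=pts(i,d)
print("panel z",np.median(P[(w>0)][:,2]),"bar z",np.percentile(P[k][:,2],[50,90,98]))
n,l,st,cc=cv2.connectedComponentsWithStats(((hsv[...,2]>140)&((xx-320)**2+(yy-248)**2<14**2)).astype(np.uint8))
for a in range(1,n):
    v,u=np.where(l==a); q=onz(i,u,v,73.5)[:,:2]; m=q.mean(0); 
    L=cv2.fitLine(q.astype(np.float32),cv2.DIST_L2,0,.01,.01).ravel()
    print(len(u),u.mean(),v.mean(),m,"line ang",np.degrees(np.arctan2(L[1],L[0])),"from centre",np.degrees(np.arctan2(*(m-ce)[::-1])),np.linalg.norm(m-ce))
# marks
n,l,st,cc=cv2.connectedComponentsWithStats(((hsv[...,2]<110)&(w*0==0)).astype(np.uint8))
for a in range(1,n):
    if 10<st[a,4]<150 and abs(cc[a][0]-320)<60 and abs(cc[a][1]-228)<60:
        q=onz(i,*cc[a],47)[:2]-ce; print("mark",st[a,4],cc[a].round(),np.linalg.norm(q).round(1),np.degrees(np.arctan2(q[1],q[0])).round(1))
# bar top by depth
v,u=np.where(disc&(P[...,2]>66)&(P[...,2]<85)); q=P[v,u,:2]; print("bar pts",len(v),cv2.minAreaRect(q.astype(np.float32)),q.mean(0))
E
```

```text
panel ((485.9715270996094, 22.291088104248047), (111.55612182617188, 89.84992980957031), 3.2879960536956787)
panel z 46.18644322129089 bar z [51.12462188 72.73726382 73.58666358]
133 323.54135338345867 252.06766917293234 [494.74842108  32.17156   ] line ang 52.132885 from centre 48.38508505997551 13.215808441492134
68 312.0882352941176 255.48529411764707 [501.99999154  26.48959988] line ang 78.35127 from centre 14.67833535772402 16.569223680137256
mark 37 [310. 192.] 30.4 -131.4
mark 12 [297. 202.] 28.0 -104.4
mark 14 [288. 216.] 27.9 -77.2
mark 39 [356. 219.] 30.6 138.1
mark 17 [286. 231.] 27.8 -50.5
mark 14 [352. 236.] 28.0 111.0
mark 15 [291. 245.] 28.2 -23.5
mark 14 [345. 249.] 28.2 84.0
mark 35 [301. 258.] 30.8 3.6
bar pts 680 ((486.1457214355469, 22.849693298339844), (36.85832595825195, 11.982863426208496), 39.60539627075195) [484.38977463  21.4865112 ]
```

```bash
python3 -c "
from h import *
plan([486,22.4,55],129.6)"
```

```text
travel [0.1302 0.0002 0.0017] dr [-4.82 -0.01 -0.01]
```

```bash
python3 -m handwheel '{"travel":[[0.04,0,0.0017],[0.08,0,0.0017],[0.11,0,0.0017],[0.12,0,0.0017],[0.13,0,0.0017],[0.13,0,0.0017]],"dr":[[-4.8,0,0],[-4.8,0,0],[-4.8,0,0],[-4.8,0,0],[-4.8,0,0],[-4.8,0,0]]}' 1
python3 -m handwheel '{"travel":[[0,0,0],[0,0,0],[0,0,0],[0,0,0],[0,0,0],[0,0,0],[0,0,0],[0,0,0],[0,0,0],[0,0,0]],"dr":[[0,0,0],[0,0,0],[0,0,0],[0,0,0],[0,0,0],[0,0,0],[0,0,0],[0,0,0],[0,0,0],[0,0,0]]}' -1
```

```text
t: 3.35
eef_pos: [486.3, 22.2, 55.1]
ee_rot: [[-0.0, -0.638, 0.77], [-0.0, 0.77, 0.638], [-1.0, 0.0, -0.0]]
contact_force: [-0.3, 0.3, 0.3]
width: 85.2
t: 4.35
eef_pos: [486.6, 22.1, 55.8]
ee_rot: [[0.001, -0.639, 0.769], [-0.0, 0.769, 0.639], [-1.0, -0.001, 0.0]]
contact_force: [-1.0, -0.5, 5.9]
width: 10.4
```

```bash
python3 -m handwheel '{"travel":[[0,0,0],[0,0,0],[0,0,0],[0,0,0],[0,0,0],[0,0,0],[0,0,0],[0,0,0],[0,0,0],[0,0,0],[0,0,0],[0,0,0],[0,0,0],[0,0,0],[0,0,0],[0,0,0],[0,0,0]],"dr":[[4,0,0],[10,0,0],[16,0,0],[22,0,0],[28,0,0],[34,0,0],[40,0,0],[46,0,0],[52,0,0],[58,0,0],[64,0,0],[70,0,0],[76,0,0],[82,0,0],[87,0,0],[90.2,0,0],[90.2,0,0]]}' -1
python3 -m handwheel '{"travel":[[0,0,0],[0,0,0],[0,0,0],[0,0,0]],"dr":[[0,0,0],[0,0,0],[0,0,0],[0,0,0]]}' -1
python3 -c "
from h import *
s=manip.sense();print(yawof(s['ee_rot']),s['ft_torque'])"
```

```text
t: 6.05
eef_pos: [486.6, 21.4, 55.9]
ee_rot: [[0.001, 0.773, 0.635], [-0.002, 0.635, -0.773], [-1.0, -0.001, 0.002]]
contact_force: [-1.6, -2.3, 6.1]
width: 10.3
t: 6.45
eef_pos: [486.6, 21.4, 55.8]
ee_rot: [[0.001, 0.772, 0.636], [-0.002, 0.636, -0.772], [-1.0, -0.001, 0.002]]
contact_force: [-1.3, -1.9, 5.5]
width: 10.2
39.46467275962471 [-0.4247323   0.32138735 -0.02897973]
```

```bash
python3 -m handwheel '{"travel":[[0,0,0],[0,0,0],[0,0,0],[0,0,0],[-0.01,0,0],[-0.05,0,0],[-0.09,0,0],[-0.12,0,0],[-0.13,0,0],[-0.13,0,0],[-0.13,0,0]],"dr":[[0,0,0],[0,0,0],[0,0,0],[0,0,0],[0,0,0],[0,0,0],[0,0,0],[0,0,0],[0,0,0],[0,0,0],[0,0,0]]}' 1
python3 - <<'E'
from h import *
im,d,i=snap('wrist','pics/w2.png'); np.savez('w2.npz',im=im,d=d,E=i['extrinsics'])
P=pts(i,d); hsv=cv2.cvtColor(im,cv2.COLOR_RGB2HSV)
ce=np.array([486,22.4])
near=np.hypot(P[...,0]-ce[0],P[...,1]-ce[1])<24
v,u=np.where(near&(P[...,2]>66)&(P[...,2]<85)); q=P[v,u,:2]; print(len(v),cv2.minAreaRect(q.astype(np.float32)))
w,V=np.linalg.eigh(np.cov(q.T)); print("pca",np.degrees(np.arctan2(V[1,1],V[0,1])))
v,u=np.where(near&(P[...,2]>66)&(hsv[...,2]>140)); q=onz(i,u,v,73.5)[:,:2]; m=q.mean(0)-ce
L=cv2.fitLine(q.astype(np.float32),cv2.DIST_L2,0,.01,.01).ravel()
print("white",len(u),u.mean(),v.mean(),np.degrees(np.arctan2(L[1],L[0])),np.degrees(np.arctan2(m[1],m[0])),np.hypot(*m))
n,l,st,cc=cv2.connectedComponentsWithStats((hsv[...,2]<110).astype(np.uint8))
for a in range(1,n):
    if 8<st[a,4]<150:
        q=onz(i,*cc[a],47)[:2]-ce; r=np.hypot(*q)
        if 25<r<34: print("mark",st[a,4],cc[a].round(),r.round(1),np.degrees(np.arctan2(q[1],q[0])).round(1))
E
python3 -c "
import cv2;a=cv2.imread('pics/w2.png')[130:330,220:420];cv2.imwrite('pics/w2c.png',cv2.resize(a,(600,600),interpolation=cv2.INTER_CUBIC))"
```

```text
t: 7.55
eef_pos: [485.6, 22.3, 184.3]
ee_rot: [[-0.001, 0.772, 0.636], [0.0, 0.636, -0.772], [-1.0, -0.001, -0.001]]
contact_force: [0.5, 0.5, 0.2]
width: 85.5
690 ((486.492919921875, 22.363067626953125), (11.511106491088867, 37.067588806152344), 39.217742919921875)
pca 129.4521968613171
white 72 320.1666666666667 247.86111111111111 -49.822483 -50.01282700740857 9.632968769831354
mark 34 [314. 191.] 30.6 138.1
mark 13 [331. 196.] 27.9 111.4
mark 12 [344. 204.] 28.0 84.2
mark 16 [352. 217.] 28.0 57.4
mark 41 [284. 233.] 30.6 -131.7
mark 13 [353. 233.] 28.0 30.8
mark 13 [293. 246.] 27.8 -104.7
mark 38 [350. 249.] 30.9 3.6
mark 13 [305. 256.] 27.8 -77.4
mark 11 [335. 256.] 27.8 -23.4
```

View pics/w2c.png

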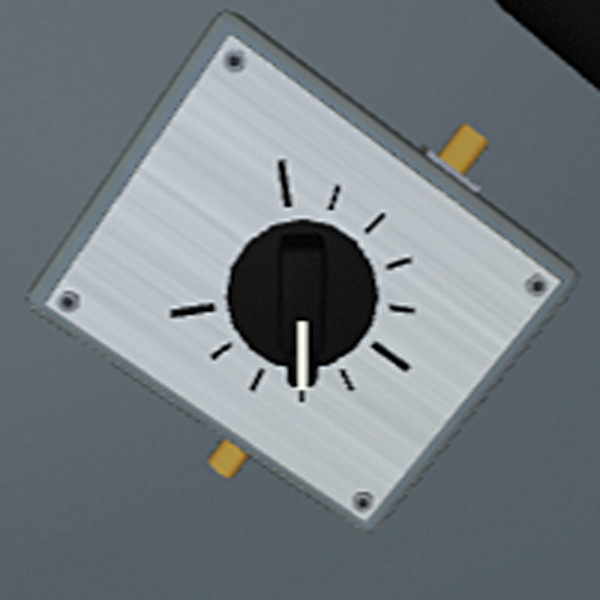

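The pointer is exactly on mark 7 (mark end at crop (302,396)): measured −50° ± 0.5°, mark at −50.4°. The knob has been released. Next, above the upper half (5 pictures viewed).

```bash
python3 -c "
from h import *
plan([512,283,170],124.2)"
```

```text
travel [ 0.0137  0.1866 -0.184 ] dr [-8.47e+01 -1.70e-01  2.00e-02]
```

```bash
python3 -m handwheel '{"travel":[[0.01,0.03,-0.03],[0.013,0.06,-0.06],[0.013,0.1,-0.1],[0.013,0.13,-0.13],[0.013,0.16,-0.16],[0.013,0.187,-0.184],[0.013,0.187,-0.184],[0.013,0.187,-0.184],[0.013,0.187,-0.184],[0.013,0.187,-0.184],[0.013,0.187,-0.184],[0.013,0.187,-0.184],[0.013,0.187,-0.184]],"dr":[[-8,0,0],[-16,0,0],[-24,0,0],[-32,0,0],[-40,0,0],[-48,0,0],[-56,0,0],[-64,0,0],[-72,0,0],[-80,0,0],[-84.7,0,0],[-84.7,0,0],[-84.7,0,0]]}' 1
python3 - <<'E'
from h import *
im,d,i=snap('wrist','pics/w3.png'); np.savez('w3.npz',im=im,d=d,E=i['extrinsics'])
s=manip.sense();print(s['eef_pos'],yawof(s['ee_rot']))
P=pts(i,d); hsv=cv2.cvtColor(im,cv2.COLOR_RGB2HSV)
near=np.hypot(P[...,0]-512,P[...,1]-283)<95
fl=(near&(P[...,2]>4)&(P[...,2]<13)&(hsv[...,2]>110)&(hsv[...,1]<50)).astype(np.uint8)
v,u=np.where(fl>0); print("flange",cv2.minAreaRect(onz(i,u,v,8)[:,:2].astype(np.float32)),np.median(P[v,u,2]))
bl=near&(P[...,2]>34)&(P[...,2]<44); v,u=np.where(bl); print("block",cv2.minAreaRect(onz(i,u,v,38)[:,:2].astype(np.float32)),np.median(P[v,u,2]))
E
```

```text
t: 8.9
eef_pos: [512.6, 282.8, 170.7]
ee_rot: [[-0.003, -0.561, 0.828], [-0.001, 0.828, 0.561], [-1.0, 0.0, -0.003]]
contact_force: [-0.1, -0.4, 0.5]
width: 85.3
[512.83152663 282.86171651 171.10951701] 124.11460308780481
flange ((511.22528076171875, 283.0472717285156), (131.53846740722656, 75.78680419921875), 34.217262268066406) 7.155799019006878
block ((510.6323547363281, 282.6009826660156), (78.44834899902344, 43.38075256347656), 34.228858947753906) 37.2375216313406
```

View pics/w3.png

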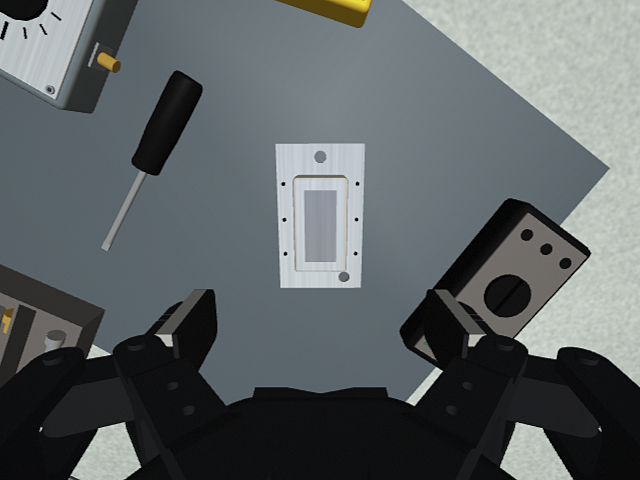

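Hole b is at (344,277), on the tool's +y/+z side, as expected, so tool y lines up with upper +y. The centre is (511,283), yaw 34.2°. Now the grasp.

```bash
python3 -c "
from h import *
plan([511,282.9,12],124.22)"
```

```text
travel [ 0.1591  0.001  -0.0012] dr [-0.11 -0.12 -0.02]
```

```bash
python3 -m handwheel '{"travel":[[0.04,0.001,-0.0015],[0.08,0.001,-0.0015],[0.12,0.001,-0.0015],[0.14,0.001,-0.0015],[0.15,0.001,-0.0015],[0.159,0.001,-0.0015],[0.159,0.001,-0.0015]],"dr":[[0,0,0],[0,0,0],[0,0,0],[0,0,0],[0,0,0],[0,0,0],[0,0,0]]}' 1
python3 -m handwheel '{"travel":[[0,0,0],[0,0,0],[0,0,0],[0,0,0],[0,0,0],[0,0,0],[0,0,0],[0,0,0]],"dr":[[0,0,0],[0,0,0],[0,0,0],[0,0,0],[0,0,0],[0,0,0],[0,0,0],[0,0,0]]}' -1
```

```text
t: 9.65
eef_pos: [511.6, 283.1, 12.9]
ee_rot: [[-0.0, -0.562, 0.827], [-0.0, 0.827, 0.562], [-1.0, 0.0, -0.001]]
contact_force: [0.5, -0.3, -0.8]
width: 85.1
t: 10.45
eef_pos: [513.0, 283.5, 14.7]
ee_rot: [[0.003, -0.562, 0.827], [0.001, 0.827, 0.562], [-1.0, -0.001, 0.003]]
contact_force: [-0.8, -1.2, 5.6]
width: 42.9
```

```bash
python3 -m handwheel '{"travel":[[-0.01,0,0],[-0.03,0,0],[-0.06,0,0],[-0.1,0,0],[-0.14,0,0],[-0.155,0,0],[-0.155,0,0],[-0.155,0,0]],"dr":[[0,0,0],[0,0,0],[0,0,0],[0,0,0],[0,0,0],[0,0,0],[0,0,0],[0,0,0]]}' -1
python3 -c "
from h import *
plan([550,-140,168],86.2)"
```

```text
t: 11.25
eef_pos: [511.1, 282.9, 167.6]
ee_rot: [[-0.001, -0.562, 0.827], [-0.0, 0.827, 0.562], [-1.0, 0.0, -0.001]]
contact_force: [-0.4, 0.1, -3.0]
width: 42.8
travel [-3.000e-04 -3.717e-01 -2.056e-01] dr [ 3.8e+01 -7.0e-02  1.0e-02]
```

```bash
python3 -m handwheel '{"travel":[[0,-0.014,-0.008],[0,-0.04,-0.022],[0,-0.07,-0.039],[0,-0.105,-0.058],[0,-0.14,-0.077],[0,-0.175,-0.097],[0,-0.21,-0.116],[0,-0.245,-0.135],[0,-0.28,-0.155],[0,-0.31,-0.171],[0,-0.335,-0.185],[0,-0.355,-0.196],[0,-0.366,-0.202],[0,-0.372,-0.206],[0,-0.372,-0.206],[0,-0.372,-0.206],[0,-0.372,-0.206]],"dr":[[1,0,0],[3,0,0],[6,0,0],[10,0,0],[14,0,0],[18,0,0],[22,0,0],[26,0,0],[29,0,0],[32,0,0],[35,0,0],[37,0,0],[38,0,0],[38,0,0],[38,0,0],[38,0,0],[38,0,0]]}' -1
python3 - <<'E'
from h import *
im,d,i=snap('wrist','pics/w4.png'); np.savez('w4.npz',im=im,d=d,E=i['extrinsics'])
s=manip.sense();np.savez('s4.npz',p=s['eef_pos'],R=s['ee_rot']);print(s['eef_pos'],yawof(s['ee_rot']))
E
```

```text
t: 12.95
eef_pos: [550.3, -139.3, 168.2]
ee_rot: [[-0.0, 0.065, 0.998], [0.0, 0.998, -0.065], [-1.0, 0.0, -0.0]]
contact_force: [0.8, -0.0, -3.5]
width: 42.5
[ 550.334966   -139.271414    168.32341003] 86.29099029784778
```

View pics/w4.png

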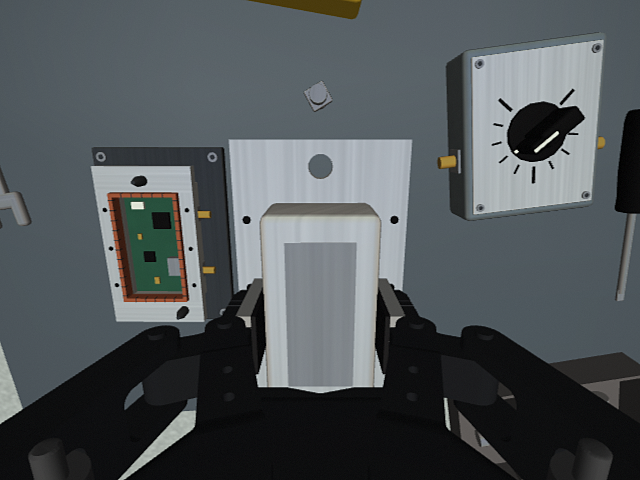

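The lower half is fully visible, with dowels at (139,181) and (183,313). The held upper shows hole a at (320,167) and its front flange edge at row 140. Next I measure both (7 pictures viewed).

```bash
python3 - <<'E'
from h import *
z=np.load("w4.npz"); im,d=z["im"],z["d"]; i=manip.camera_info("wrist"); i["extrinsics"]=z["E"]
S=np.load("s4.npz"); p,R=S["p"],S["R"]
P=pts(i,d); hsv=cv2.cvtColor(im,cv2.COLOR_RGB2HSV)
br=(hsv[...,2]>120)&(hsv[...,1]<50)
def blob(x0,x1,y0,y1,m):
    w=np.zeros((480,640),np.uint8); w[y0:y1,x0:x1]=m[y0:y1,x0:x1]
    cs,_=cv2.findContours(w,cv2.RETR_EXTERNAL,cv2.CHAIN_APPROX_NONE); return max(cs,key=cv2.contourArea)[:,0],w
c,w=blob(85,205,155,330,br&(P[...,2]>30)&(P[...,2]<46))
r=cv2.minAreaRect(onz(i,c[:,0],c[:,1],40)[:,:2].astype(np.float32)); print("lower",r,"z",np.median(P[w>0][:,2]))
# dowels: dark blobs within flange
for nm,(u,v) in(("a",(139,181)),("b",(183,313))):
    q=P[v-8:v+9,u-12:u+13].reshape(-1,3); print(nm,"depth max z",np.sort(q[:,2])[-5:].round(1), q[q[:,2]>50].mean(0).round(1) if (q[:,2]>50).any() else "")
# held upper, in tool frame
T=(P-p)@R
print("flange top tool-x",np.median(T[150:200,240:300,0]),np.median(T[150:200,350:395,0]),"hole rows",np.median(T[145:150,250:390,0]),"block top x",np.median(T[250:350,295:345,0]))
xf=np.median(T[150:200,245:395,0])
def ontool(u,v,x):
    c,dd=ray(i,u,v); c=(c-p)@R; dd=dd@R; s=(x-c[0])/dd[...,0]; return c+s[...,None]*dd
c,w=blob(225,418,130,202,br&(np.abs(T[...,0]-xf)<6))
def edge(sel,horizontal):
    q=ontool(sel[:,0].astype(float),sel[:,1].astype(float),xf)[:,1:]
    L=cv2.fitLine(q.astype(np.float32),cv2.DIST_HUBER,0,.01,.01).ravel(); return L
x0,x1,y0=c[:,0].min(),c[:,0].max(),c[:,1].min()
top=c[(c[:,1]<y0+4)&(c[:,0]>x0+8)&(c[:,0]<x1-8)]; le=c[(c[:,0]<320)&(c[:,1]>y0+6)&(c[:,1]<195)&(c[:,0]<240)]; ri=c[(c[:,0]>400)&(c[:,1]>y0+6)&(c[:,1]<195)]
for n,s in(("top",top),("left",le),("right",ri)): print(n,len(s),"(dir y,z; point y,z)",edge(s,0).round(3))
m=(hsv[...,2]<150); u0=m[145:192,300:342]; v,u=np.where(u0); print("hole a tool yz",ontool(u.mean()+300.,v.mean()+145.,xf)[1:],len(u))
E
```

```text
lower ((557.0311889648438, -276.7880859375), (75.60417175292969, 131.29446411132812), 86.15335845947266) z 39.103601164947975
a depth max z [ 53.7  53.8  53.9 310.  310. ] [ 501.3 -265.8   64.7]
b depth max z [ 53.4  53.5  53.7 310.  310. ] [ 605.3 -251.    67.1]
flange top tool-x 7.585248376256233 7.532565378127799 hole rows 7.494492685683497 block top x -22.68002898427138
top 166 (dir y,z; point y,z) [ 1.0000e+00 -6.0000e-03  3.4000e+00 -6.7592e+01]
left 49 (dir y,z; point y,z) [ 2.0000e-03  1.0000e+00 -3.6852e+01 -5.5159e+01]
right 49 (dir y,z; point y,z) [ 2.0000e-03 -1.0000e+00  3.8753e+01 -5.5081e+01]
hole a tool yz [  0.7457144  -56.82943504] 492
```

```bash
python3 -c "
from h import *
plan([558.7,-277.7,85],86.15)"
```

```text
travel [ 0.0833 -0.1376  0.0173] dr [ 0.14 -0.01 -0.01]
```

```bash
python3 -m handwheel '{"travel":[[0,-0.015,0.002],[0,-0.04,0.005],[0,-0.07,0.009],[0,-0.1,0.013],[0,-0.125,0.016],[0,-0.1375,0.0173],[0.02,-0.1375,0.0173],[0.05,-0.1375,0.0173],[0.07,-0.1375,0.0173],[0.083,-0.1375,0.0173],[0.083,-0.1375,0.0173],[0.083,-0.1375,0.0173]],"dr":[[0.14,0,0],[0.14,0,0],[0.14,0,0],[0.14,0,0],[0.14,0,0],[0.14,0,0],[0.14,0,0],[0.14,0,0],[0.14,0,0],[0.14,0,0],[0.14,0,0],[0.14,0,0]]}' -1
python3 - <<'E'
from h import *
print([np.round(manip.sense()[k],2) for k in("eef_pos","contact_force","ft_torque")]); plan([558.7,-277.7,85],86.15)
a=snap('wrist')[0]; b=snap('scene')[0]
b=cv2.resize(b[240:360,155:275],(480,480),interpolation=cv2.INTER_CUBIC); a=a[0:480,160:480]
cv2.imwrite('pics/chk.png',cv2.cvtColor(np.hstack([a,b]),cv2.COLOR_RGB2BGR))
E
```

```text
t: 14.2
eef_pos: [558.9, -278.7, 85.9]
ee_rot: [[0.001, 0.068, 0.998], [-0.0, 0.998, -0.068], [-1.0, -0.0, 0.001]]
contact_force: [-0.5, -0.8, -1.9]
width: 42.6
[array([ 558.91, -278.71,   85.93]), array([-0.46, -0.81, -1.93]), array([ 0.02, -0.05,  0.06])]
travel [ 0.0009  0.001  -0.0003] dr [-0.07  0.03  0.02]
```

View pics/chk.png

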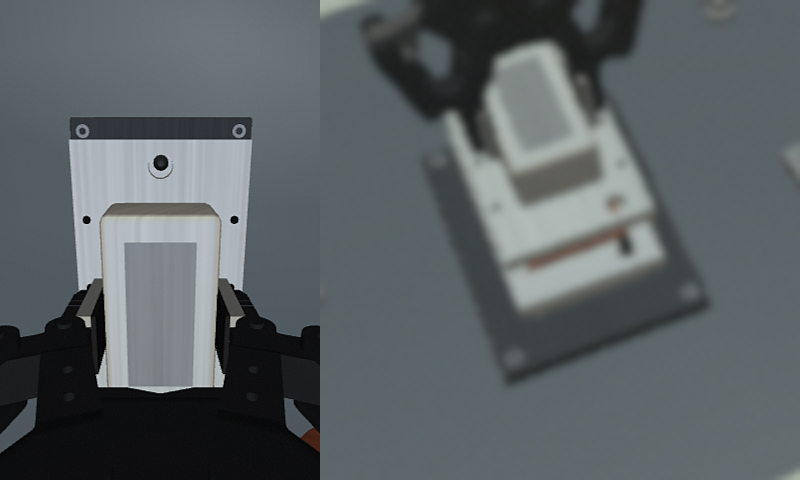

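Dowel a is visible centred through hole a at left-panel (160,163), and dowel b is under the other end. Descending slowly.

```bash
python3 -m handwheel '{"travel":[[0.004,0,0],[0.008,0,0],[0.012,0,0],[0.014,0,0],[0.016,0,0],[0.018,0,0],[0.019,0,0],[0.02,0,0],[0.02,0,0],[0.02,0,0]],"dr":[[0,0,0],[0,0,0],[0,0,0],[0,0,0],[0,0,0],[0,0,0],[0,0,0],[0,0,0],[0,0,0],[0,0,0]]}' -1
python3 -m handwheel '{"travel":[[0.001,0,0],[0.002,0,0],[0.003,0,0],[0.004,0,0],[0.005,0,0],[0.005,0,0],[0.005,0,0]],"dr":[[0,0,0],[0,0,0],[0,0,0],[0,0,0],[0,0,0],[0,0,0],[0,0,0]]}' -1
python3 -c "
from h import *
print(manip.sense()['ft_torque'])"
```

```text
t: 15.3
eef_pos: [558.6, -278.7, 65.4]
ee_rot: [[0.0, 0.069, 0.998], [-0.0, 0.998, -0.069], [-1.0, -0.0, 0.0]]
contact_force: [0.1, 0.4, -2.2]
width: 42.9
t: 16.0
eef_pos: [558.5, -278.7, 60.3]
ee_rot: [[-0.0, 0.069, 0.998], [-0.0, 0.998, -0.069], [-1.0, -0.0, -0.0]]
contact_force: [0.1, 0.2, -2.4]
width: 42.9
[-0.01443649  0.00843915 -0.03692234]
```

The upper is over both dowels with no side force. Now pressing gently.

```bash
python3 -m handwheel '{"travel":[[0.0005,0,0],[0.001,0,0],[0.0015,0,0],[0.002,0,0],[0.0025,0,0],[0.003,0,0],[0.003,0,0],[0.003,0,0]],"dr":[[0,0,0],[0,0,0],[0,0,0],[0,0,0],[0,0,0],[0,0,0],[0,0,0],[0,0,0]]}' -1
python3 -m handwheel '{"travel":[[0.0005,0,0],[0.001,0,0],[0.0015,0,0],[0.002,0,0],[0.002,0,0],[0.002,0,0]],"dr":[[0,0,0],[0,0,0],[0,0,0],[0,0,0],[0,0,0],[0,0,0]]}' -1
python3 -c "
from h import *
print(manip.sense()['ft_torque'])"
```

```text
t: 16.8
eef_pos: [558.6, -278.7, 57.6]
ee_rot: [[0.0, 0.069, 0.998], [-0.0, 0.998, -0.069], [-1.0, -0.0, 0.0]]
contact_force: [-2.1, 1.1, 3.5]
width: 42.8
t: 17.4
eef_pos: [558.6, -278.7, 55.7]
ee_rot: [[0.0, 0.069, 0.998], [-0.0, 0.998, -0.069], [-1.0, -0.0, 0.0]]
contact_force: [-2.8, 1.9, 6.7]
width: 42.7
[ 0.3510466   0.57958805 -0.00605514]
```

```bash
python3 -m handwheel '{"travel":[[0.0004,0,0],[0.0008,0,0],[0.0012,0,0],[0.0015,0,0],[0.0015,0,0],[0.0015,0,0]],"dr":[[0,0,0],[0,0,0],[0,0,0],[0,0,0],[0,0,0],[0,0,0]]}' -1
python3 -m handwheel '{"travel":[[0.0003,0,0],[0.0006,0,0],[0.0009,0,0],[0.0009,0,0],[0.0009,0,0],[0.0009,0,0]],"dr":[[0,0,0],[0,0,0],[0,0,0],[0,0,0],[0,0,0],[0,0,0]]}' -1
python3 -c "
from h import *
print(manip.sense()['ft_torque'])"
```

```text
t: 18.0
eef_pos: [558.6, -278.7, 54.8]
ee_rot: [[0.0, 0.069, 0.998], [-0.0, 0.998, -0.069], [-1.0, -0.0, 0.0]]
contact_force: [-3.8, 1.9, 9.9]
width: 42.4
t: 18.6
eef_pos: [558.6, -278.7, 54.7]
ee_rot: [[0.001, 0.069, 0.998], [-0.001, 0.998, -0.069], [-1.0, -0.001, 0.001]]
contact_force: [-6.0, 4.2, 14.3]
width: 42.8
[ 0.67559896  1.07348112 -0.01963711]
```

```bash
python3 -m handwheel '{"travel":[[0,0.0003,-0.0003],[0,0.0006,-0.0006],[0,0.0008,-0.0008],[0,0.0008,-0.0008],[0,0.0008,-0.0008]],"dr":[[0,0,0],[0,0,0],[0,0,0],[0,0,0],[0,0,0]]}' -1
python3 -m handwheel '{"travel":[[0.0003,0,0],[0.0006,0,0],[0.0009,0,0],[0.0012,0,0],[0.0012,0,0],[0.0012,0,0]],"dr":[[0,0,0],[0,0,0],[0,0,0],[0,0,0],[0,0,0],[0,0,0]]}' -1
python3 -c "
from h import *
s=manip.sense();print(s['ft_torque'],s['eef_pos'],s['ee_rot'])"
```

```text
t: 19.1
eef_pos: [558.6, -278.7, 54.7]
ee_rot: [[0.002, 0.069, 0.998], [-0.002, 0.998, -0.069], [-1.0, -0.002, 0.002]]
contact_force: [-5.3, 1.0, 13.0]
width: 42.9
t: 19.7
eef_pos: [558.6, -278.7, 54.7]
ee_rot: [[0.003, 0.069, 0.998], [-0.002, 0.998, -0.069], [-1.0, -0.002, 0.003]]
contact_force: [-6.5, 2.7, 18.4]
width: 42.9
[0.74399578 1.24757367 0.01366627] [ 558.61334512 -278.70911058   54.69506186] [[ 0.00256196  0.06891051  0.99761956]
 [-0.00223886  0.99762072 -0.06890484]
 [-0.99999421 -0.002057    0.00271015]]
```

```bash
cat > chk.py <<'E'
from h import *
import sys
im,d,i=snap('wrist',sys.argv[1]); P=pts(i,d)
def fit(v0,v1,u0,u1,lo,hi):
    q=P[v0:v1,u0:u1].reshape(-1,3); q=q[(q[:,2]>lo)&(q[:,2]<hi)]
    c=q.mean(0); A=np.c_[np.ones(len(q)),q[:,:2]-c[:2]]; k=np.linalg.lstsq(A,q[:,2],rcond=None)[0]
    return len(q),c.round(1),"z %.2f slope(mm/m) %.1f %.1f"%(k[0],k[1]*1e3,k[2]*1e3)
print("block top",fit(240,385,270,370,70,90)); print("flange front",fit(140,200,235,410,40,56))
print("plate/lower",fit(60,140,230,420,5,15)); print("bench",fit(10,90,60,580,-6,5))
E
python3 chk.py pics/w5.png
```

```text
block top (14440, array([ 554.8, -278. ,   77.4]), 'z 77.37 slope(mm/m) 0.0 1.0')
flange front (10300, array([ 503.7, -273.4,   47.2]), 'z 47.19 slope(mm/m) -2.1 0.6')
plate/lower (4924, array([ 484.1, -270.6,    9.2]), 'z 9.18 slope(mm/m) 29.2 -0.5')
bench (41432, array([ 4.466e+02, -2.706e+02, -3.000e-01]), 'z -0.26 slope(mm/m) 1.2 0.5')
```

View pics/w5.png

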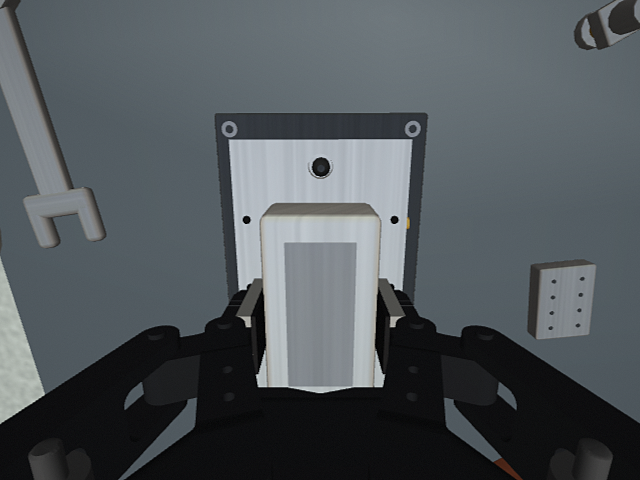

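Closed: the flange top reads 38.0 mm above the plate and 30.2 mm below the block top, as it should. The block is level to about 0.1 %, and dowel a stands through hole a at (320,167). I'll press slightly more for margin, relieve the side force, and re-check.

```bash
python3 -m handwheel '{"travel":[[0.0003,0.0002,-0.0005],[0.0006,0.0004,-0.001],[0.001,0.0006,-0.0014],[0.0013,0.0006,-0.0014],[0.0013,0.0006,-0.0014],[0.0013,0.0006,-0.0014],[0.0013,0.0006,-0.0014],[0.0013,0.0006,-0.0014]],"dr":[[0,0,0],[0,0,0],[0,0,0],[0,0,0],[0,0,0],[0,0,0],[0,0,0],[0,0,0]]}' -1
python3 chk.py pics/w6.png
python3 - <<'E'
from h import *
s=manip.sense(); print(s['t'],s['eef_pos'],s['contact_force'],s['ft_torque'],s['width'],s['dq'].round(2))
im,d,i=snap('top','pics/top2.png'); a=np.load("top1.npz")["im"]
print("diff centroids"); m=(cv2.absdiff(cv2.GaussianBlur(im,(5,5),0),cv2.GaussianBlur(a,(5,5),0)).max(2)>25).astype(np.uint8)
n,l,st,c=cv2.connectedComponentsWithStats(m)
for k in range(1,n):
    if st[k,4]>12: print(st[k],c[k].round())
E
```

```text
t: 20.55
eef_pos: [558.7, -278.7, 54.7]
ee_rot: [[0.006, 0.069, 0.998], [-0.004, 0.998, -0.069], [-1.0, -0.003, 0.006]]
contact_force: [-5.3, 1.1, 23.9]
width: 42.5
block top (14433, array([ 554.8, -277.9,   77.4]), 'z 77.39 slope(mm/m) -0.4 1.1')
flange front (10321, array([ 503.7, -273.4,   47.2]), 'z 47.20 slope(mm/m) -1.4 0.0')
plate/lower (4979, array([ 484.3, -270.3,    9.2]), 'z 9.18 slope(mm/m) 27.3 -0.6')
bench (41432, array([ 4.469e+02, -2.707e+02, -3.000e-01]), 'z -0.27 slope(mm/m) 1.6 0.5')
20.6 [ 558.65179603 -278.68667732   54.67134463] [-5.39072183  1.83843832 22.91523961] [0.89763833 1.24648154 0.01095435] 43.054948065242876 [ 0.04  0.05  0.04 -0.04  0.01 -0.03]
diff centroids
[ 440  147   84   82 2496] [487. 180.]
[446 182  12  11  88] [452. 187.]
[ 398  198   51   77 1386] [421. 242.]
[409 217  10   3  20] [414. 218.]
[ 166  224   50   59 1453] [191. 253.]
[409 224   6   7  26] [411. 227.]
[421 241   5   5  22] [423. 243.]
[426 248   2  11  17] [427. 254.]
[413 251   8   8  52] [416. 255.]
[290 260   4   5  14] [291. 262.]
[295 260   6   6  26] [297. 262.]
[467 260   6  12  61] [469. 266.]
[  162   264   314   216 33691] [322. 393.]
[407 275  27   7 122] [420. 278.]
[397 399  35  55 305] [416. 430.]
[ 528  398  112   82 5329] [601. 440.]
[241 439   6   8  29] [243. 443.]
[258 454  45  26 921] [281. 467.]
```

View pics/top2.png

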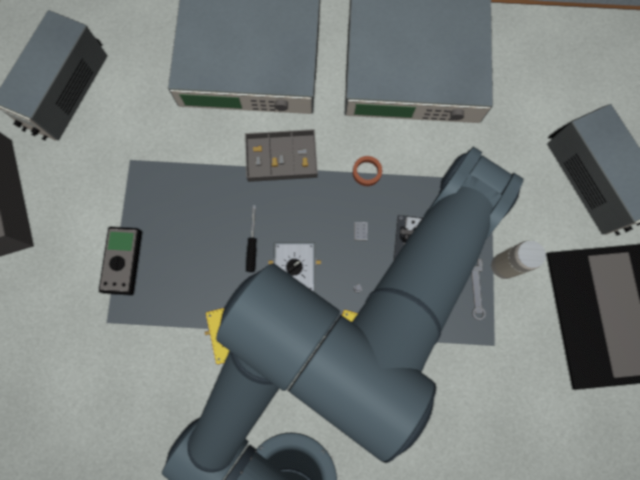

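The changed areas are just the arm itself (its wrist is at (487,180)). All bystanders are where they were. Handing in while pressing.

```bash
python3 -c "
from station import manip
print(manip.sign_off())"
```

```text
the job is handed in; nothing more can be done
None
```

I turned the attenuator knob to 7 and let go. I then fitted the upper housing half over both dowels and pressed it shut. I handed the job in at about 21 s with the arm still gripping and pressing.

- **Knob:** after release, the pointer measured about −50.0° (the white line and bar-axis fits agree to about 0.6°), and mark 7 lies at about −50.4°.
- **Fit:** the housing slid over the dowels with no side force. The gasket then yielded steadily, and at TCP height 54.7 mm it stopped moving while the force kept rising, so the flanges had met.
- **Hold force:** the wrist reads about 23 N, or about 25 N on the joint with the part's weight added. The gasket needs 11 N to be flush.
- **Closure:** camera depths put the flange top 38.0 mm above the plate, as expected when shut. The block top is level to about 0.1 %.
- **Bystanders:** the final top view showed none of the visible ones moved. The arm hid part of the mat, including the small adapter's surroundings and much of the yellow boxes.

**Remaining deviations:** a side force of about 5 N stayed on the dowels even after I shifted the arm to relieve it. The tool itself leans about 0.4° under the push, although the housing measured flat. All camera heights read about 0.8 mm low, so I relied on height differences.

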